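# Clear the sample tray and hold it up level

### The arm

A 6-joint arm with a two-finger parallel gripper is mounted at the origin on the work surface. World frame = base frame: x ahead of the robot, y to its left, z up, the work surface at z = 0. Lengths are in m, angles in rad, forces in N, time in s.
With the tool pointing down it reaches from about 0.375 to 0.9 m from the base axis. Payload 3.1 kg.
Tool frame: the origin (TCP) lies at the very end of the fingers, on their centre line; the grasp point (between the pads) lies 19 mm behind it (manip.hold_point_z is the distance from the TCP to the grasp point, in m); y points along the fingers, z is the direction in which the jaws open and shut, and the axes are right-handed (so a half turn about y gives the same grasp; the last joint's range is limited). The gripper opens to 85 mm and grips with 20 to 120 N. Pads are 22 mm wide; open, the fingers measure 114 mm over their backs; the gripper's body (76 mm by 85 mm) begins 54 mm behind the grasp point. The pads swing forward as they close: fully open they stand 13 mm farther back than shut.
Start: joints at [1.062, 0.527, 1.433, -0, 1.181, -0.178], TCP at [0.203, 0.591, 0.231] pointing down, gripper open.
Joint ranges: [-3.08, 3.08], [-0.75, 2.2], [0.22, 2.44], [-1.43, 4.57], [0, 2.65], [-2.85, 2.85]. Speed limits (rad/s): [2.79, 2.79, 3.14, 3.14, 3.14, 3.14].

### API

Orientations are given as a unit quaternion [x, y, z, w].
In Python, from station import manip, eyes, workorder gives the robot as it stands. The module is installed in compiled form; this text tells all that it offers.
- The arm moves only by the shell command python3 -m jog 'ROWS' [OPENING] [FORCE]. ROWS is JSON, a list of rows, each a list of 2 entries, a list of its own where there are three numbers: the shift along the tool's x, y, z in cm, then the turn about the tool's y in rad. A call has 1 to 20 rows; each row is the pose to reach, as a shift and turn from the pose commanded when the call began, along the tool's axes at that moment; what a row does not reach only later rows make up. A row lasts 1/12 s, in which the tool goes at most 41.7 mm and 7.16 degrees, less where a joint would pass 70% of its speed; a pose out of reach is approached as far as the arm can. A call with a gripper value outside its range is refused whole. OPENING is the finger opening in cm, from 0 to 8.54, set as the call begins (- or left out, the last holds). The fingers move at their own pace and stop on an object; FORCE is the grip in N (left out, the last holds). Time passes only in rows, so rows that repeat a pose let the fingers close. It gives the time, the measured TCP pose, the force and the opening at its end, in the units of the state.
- manip.sense(): the state, without advancing time (a new reading comes with each control period).
- eyes.snapshot(name): name is "scene" or "top"; returns a dict with "frame" (384x512x3 uint8, red, green, blue), "vfov" (degrees; the focal length in pixels is half the picture's height over the tangent of half this angle, whatever the lens; pixels are square), "cx", "cy" (the principal point, pixels), "rvec" (rotation vector, rad) and "tvec" (3), from world to camera coordinates, as OpenCV has them. Camera axes: x right, y down, z forward; pixel columns grow to the right and rows downward; lengths in m; the calibration is good to about 2 mm. A picture is of the moment at which its call begins. There is no depth.
- workorder.sign_off(): hands the job in, once; it reports no verdict.
The state is a dict: "t": time; "q": joint angles; "qd": joint speeds; "tau": joint torques, N m; "tcp_pos": TCP position; "tool_rot": TCP orientation; "force": force on the tool from outside, world axes, zero at the start; "ft_torque": the same for the moment, N m; "finger_gap": opening from 0.0 (shut) to 1.0 (fully open).
Only numpy, scipy, OpenCV 4.12 (cv2) and the standard library are available. Lean on these libraries where they do the work, as an engineer would, in place of code of your own. Each camera call takes 0.05 s, during which the arm holds its last target. There are 200 camera calls.

### The job

On the lab bench a steel tray with two sample jars stands on the shaker: take the two crumpled paper balls off it and put them in the waste bin. Then lift the tray by its handle, jars and all, about 10 cm clear of the shaker, keep it level all the while so that the jars stay standing on it, and finish holding it there, still and level in the air, without putting it down or letting go. Leave the other things on the bench where they are.

Things in the scene. Friction and masses are not known exactly. Their poses are not given: they have to be found in the camera images.
- tray: loose shallow steel tray with a carrying handle, 200 (its x) x 320 (its y); all sizes here are in mm; about 0.45 kg (varies by 20 %). Origin: centre of its underside, z up. The deck (floor) is 5 above the origin; a rim 5 thick stands 7 above the deck all round. It starts lying level on the shaker's top plate, 70 above the bench
- tray_grip (a point): middle of the tray's handle: a black straight bar along the tray's y on the centre line, 152 long, 16 wide (tray x) and 16 high, centre 60 above the tray's underside; free gap of 47 between deck and bar. It stands on two posts (16 x 12), at 70 either side of the middle. Axes as the tray's
- shaker: fixed low laboratory shaker, switched off: white housing with a black rubber top plate 210 (x) x 290 (y), its top 70 above the bench. Origin: centre of its foot on the bench
- bin: fixed open-topped grey waste bin, 150 x 150 outside, 120 high, walls 4 thick, empty. Origin: centre of its underside on the bench, sides along its x and y
- wad_a_mid (a point): middle of a chunky crumpled white paper ball, rigid, light (12 g), about 45 across and 40 high; this point is 20 above its underside, which starts on the tray's deck. The four corner places of the tray (about 50 off the centre line in tray x, 90 from the centre in tray y, give or take 8 mm) hold the two paper balls and the two jars, in any order
- wad_b_mid (a point): the other paper ball, alike
- jar_a: small capped amber sample jar with white cap, 42 diameter, 60 tall, about 60 g (varies by 30 %), standing loose on the tray's deck. Origin: centre of its underside. It stays on the tray
- jar_b: the other sample jar, alike
- marker: black marker pen lying on the bench, 130 long, 14 thick. Bystander: leave alone. Origin: centre of its underside
- calculator: black pocket calculator, 150 x 78 x 14, lying flat. Bystander: leave alone. Origin: centre of its underside
- tip_box: green pipette-tip box, 120 x 80 x 60. Bystander: leave alone. Origin: centre of its underside
- beaker: empty glass beaker, 70 diameter, 90 tall. Bystander: leave alone. Origin: centre of its underside
- flask: white plastic bottle, 70 diameter, 140 tall. Bystander: leave alone. Origin: centre of its underside
Things that resemble listed ones, but are neither listed nor needed, are in the scene too. What is shaped like the part that bears wad_b_mid but red is not meant.

How it is judged:
On the way:
1. both paper balls lie in the waste bin while the tray still stands on the shaker (x of wad_a_mid in the frame of bin between -0.075 and 0.075 m and y of wad_a_mid in the frame of bin between -0.075 and 0.075 m and z of each of wad_a_mid, wad_b_mid in the frame of bin below 0.1 m and x of wad_b_mid in the frame of bin between -0.075 and 0.075 m and y of wad_b_mid in the frame of bin between -0.075 and 0.075 m and height (world z) of tray below 0.08 m), for 0.2 s.
At the end, for the whole second after the job is handed in: Both paper balls are inside the bin; the tray is held by the fingers alone, its underside 65 to 250 mm above the shaker's top plate, within 0.10 rad of level, still (under 0.03 m/s and 0.15 rad/s); both jars stand upright (within 0.2 rad) on its deck (x of wad_a_mid in the frame of bin between -0.075 and 0.075 m and y of wad_a_mid in the frame of bin between -0.075 and 0.075 m and z of each of wad_a_mid, wad_b_mid in the frame of bin below 0.1 m and x of wad_b_mid in the frame of bin between -0.075 and 0.075 m and y of wad_b_mid in the frame of bin between -0.075 and 0.075 m and x of jar_a in the frame of tray between -0.1 and 0.1 m and y of jar_a in the frame of tray between -0.16 and 0.16 m and z of jar_a in the frame of tray between -0.02 and 0.02 m and angle between each of jar_a, jar_b's own z axis and vertical below 0.2 rad and x of jar_b in the frame of tray between -0.1 and 0.1 m and y of jar_b in the frame of tray between -0.16 and 0.16 m and z of jar_b in the frame of tray between -0.02 and 0.02 m and height (world z) of tray between 0.135 and 0.32 m and angle between tray's own z axis and vertical below 0.1 rad and linear speed of tray below 0.03 m/s and angular speed of tray below 0.15 rad/s and contact force between the fingers and tray above 2 N and contact force between tray and shaker below 0.1 N and contact force between tray and bin below 0.1 N and contact force between tray and marker below 0.1 N and contact force between tray and calculator below 0.1 N and contact force between tray and tip_box below 0.1 N and contact force between tray and beaker below 0.1 N and contact force between tray and flask below 0.1 N); the arm keeps its last pose, push and grip.
It fails at once if a jar tips over or leaves the tray (angle between jar_a's own z axis and vertical above 0.6 rad or distance between jar_a and tray above 0.22 m).
It fails at once if a jar tips over or leaves the tray (angle between jar_b's own z axis and vertical above 0.6 rad or distance between jar_b and tray above 0.22 m).
It fails at once if the tray is tipped by more than 0.3 rad (angle between tray's own z axis and vertical above 0.3 rad).
It fails at once if another thing on the bench is moved by more than 30 mm (distance of any of marker, calculator, tip_box, beaker, flask from where it was at the start of the episode above 0.03 m).
It also fails if it takes over 64 s, if anything falls off the work surface, if the arm or the gripper's body presses on something with over 40 N, if the wrist force passes 120 N, or if a joint passes its speed limit or range.

## Working session

There is one attempt and no reset: what is moved stays moved. The work goes in short steps, Python scripts to look and compute and a shell command to move; the robot and the scene stay as the last step left them, time stands still between calls to the robot, and variables do not carry over. Pictures are saved under pics/ and viewed, about 8 in all and at most 12, crops included, and the job is handed in when it is done.

```bash
mkdir -p pics
cat > h.py <<'E'
import numpy as np, cv2
from scipy.spatial.transform import Rotation as R
from station import manip, eyes, workorder
def cam(s):
    f=s["frame"].shape[0]/2/np.tan(np.radians(s["vfov"])/2)
    M=cv2.Rodrigues(np.array(s["rvec"],float))[0]
    return np.array([[f,0,s["cx"]],[0,f,s["cy"]],[0,0,1]]),M,np.array(s["tvec"],float).ravel()
def ray(s,u,v,z):
    K,M,t=cam(s); c=-M.T@t; d=M.T@np.linalg.inv(K)@[u,v,1]; return c+d*(z-c[2])/d[2]
def proj(s,P):
    K,M,t=cam(s); p=K@(M@np.array(P,float)+t); return p[:2]/p[2]
def delta(P): # world target for TCP -> tool shift cm
    st=manip.sense(); return 100*R.from_quat(st["tool_rot"]).inv().apply(np.array(P)-st["tcp_pos"])
E
python3 - <<'E'
from h import *
for n in("scene","top"):
    s=eyes.snapshot(n); np.save(n+".npy",s,allow_pickle=True)
    cv2.imwrite(f"pics/{n}0.png",cv2.resize(s["frame"][:,:,::-1],(800,600),interpolation=cv2.INTER_CUBIC))
    K,M,t=cam(s);print(n,K[0,0],-M.T@t,M[2], {k:v for k,v in s.items() if k!="frame"})
st=manip.sense();print(st); print(R.from_quat(st["tool_rot"]).as_matrix(), manip.hold_point_z)
E
```

```text
scene 346.7555660935008 [1.18093564 0.1841826  0.92927615] [-0.59494524 -0.19484729 -0.77979144] {'vfov': 57.94696301504001, 'cx': 254.9111254079666, 'cy': 190.70871358582454, 'rvec': array([ 1.53778707,  2.14858821, -0.74927076]), 'tvec': array([ 0.19652831, -0.33576723,  1.46312111])}
top 497.983604910754 [ 0.39794399 -0.02799105  1.49739726] [ 0.09543059  0.00742813 -0.99540837] {'vfov': 42.16877546422535, 'cx': 257.09771636197473, 'cy': 190.5709521293972, 'rvec': array([ 2.16939756, -2.16839595,  0.09567954]), 'tvec': array([-0.01725771,  0.53902733,  1.45275366])}
{'t': 0.1, 'q': array([ 1.06150331e+00,  5.28378107e-01,  1.43377560e+00,  2.16601908e-05,
        1.18143230e+00, -1.78519068e-01]), 'qd': array([-0.00125019, -0.00132619, -0.00338447,  0.00041625, -0.0010275 ,
        0.00111822]), 'tau': array([-5.15566771e-04, -4.43302703e+01, -1.78586000e+01, -2.44568573e-04,
        3.89349356e-03, -1.99039181e-05]), 'tcp_pos': array([0.20263913, 0.59054878, 0.23042802]), 'tool_rot': array([ 0.69811839, -0.11666095,  0.11617237, -0.69679618]), 'force': array([-0.37862659,  0.47263721,  0.35177436]), 'ft_torque': array([ 0.04526937, -0.07671844,  0.02388813]), 'finger_gap': 1.0017345295487396}
[[ 9.45788405e-01 -9.89376550e-04  3.24781950e-01]
 [-3.24783242e-01 -1.73060765e-03  9.45786895e-01]
 [-3.73669249e-04 -9.99998013e-01 -1.95812157e-03]] 0.0187
```

View pics/scene0.png

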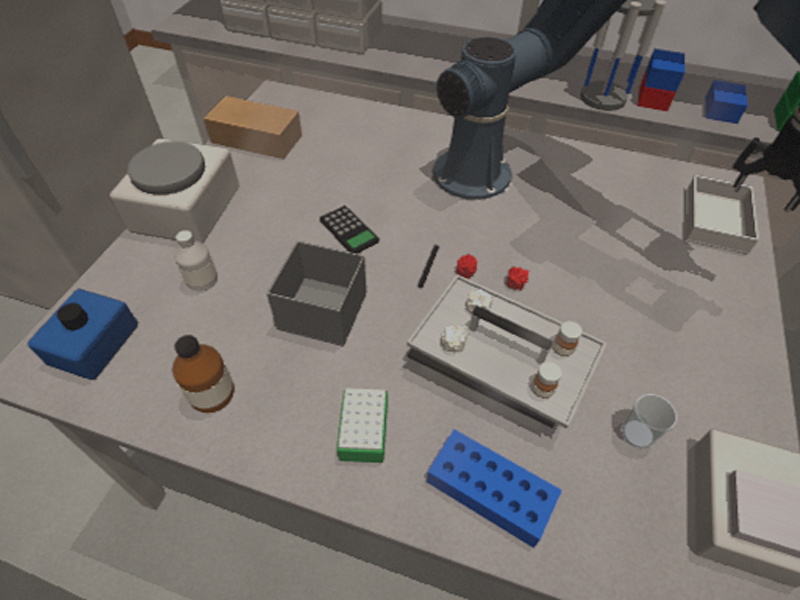

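View pics/top0.png

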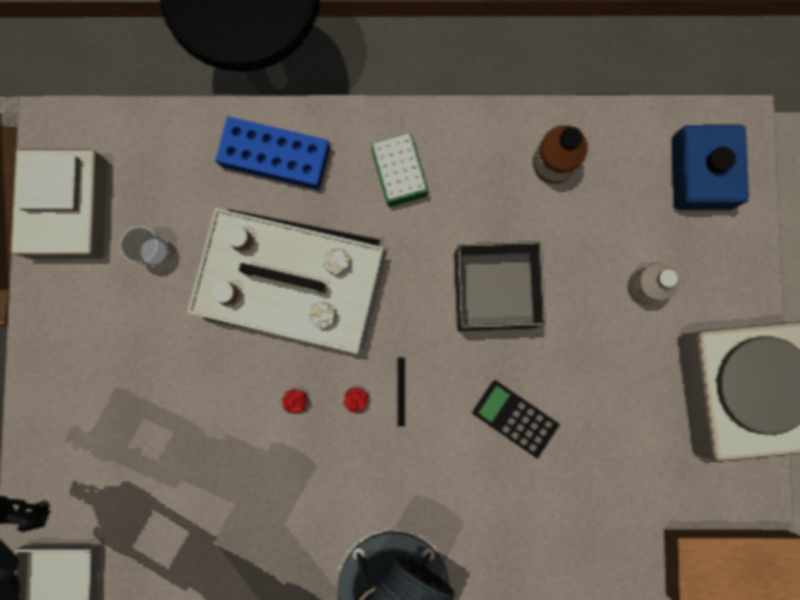

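The top view (800 px) shows the white balls on the tray at (337,262) and (322,316), with the jars at (239,238) and (226,293). The handle runs from (240,268) to (326,289), and the grey bin is at (499,287). The candidates for the balls are those two white ones and the red ones at (295,401) and (356,400). White fits the description, and both white ones are on the tray, so the red ones are decoys. Next I'll measure and make an enlarged crop.

```bash
cat > m.py <<'E'
from h import *
T=np.load("top.npy",allow_pickle=True).item(); S=np.load("scene.npy",allow_pickle=True).item()
g=T["frame"].astype(int)
def blob(mask,box):
    m=np.zeros(mask.shape,np.uint8); x0,y0,x1,y1=box; m[y0:y1,x0:x1]=mask[y0:y1,x0:x1]
    c=max(cv2.findContours(m,cv2.RETR_EXTERNAL,cv2.CHAIN_APPROX_NONE)[0],key=cv2.contourArea)
    return c
dark=(g.max(2)<60)
c=blob(dark,(145,160,218,195)); r=cv2.minAreaRect(c); b=cv2.boxPoints(r)
print("handle px",r); 
P=np.array([ray(T,*p,0.138)[:2] for p in b]); print("handle pts",P.round(3).tolist(),"ctr",P.mean(0))
for i in range(2): print("side",np.linalg.norm(P[i]-P[i+1]), np.degrees(np.arctan2(*(P[i+1]-P[i])[::-1])))
light=(g.min(2)>150)
c=blob(light,(110,125,255,235)); r=cv2.minAreaRect(c); b=cv2.boxPoints(r)
P=np.array([ray(T,*p,0.08)[:2] for p in b]); print("tray",P.round(3).tolist(),P.mean(0),[np.linalg.norm(P[i]-P[i+1]) for i in range(2)])
# bin: outer rim corners at z .12 (dark contour)
c=blob(g.max(2)<110,(280,145,360,220)); r=cv2.minAreaRect(c); b=cv2.boxPoints(r)
P=np.array([ray(T,*p,0.12)[:2] for p in b]); print("bin",P.round(3).tolist(),P.mean(0),[np.linalg.norm(P[i]-P[i+1]) for i in range(2)])
for n,u,v in(("ball1",337,262),("ball2",322,316),("jar1",239,238),("jar2",226,293)):
    z=.1 if n[0]=="b" else .135
    p=ray(T,u*.64,v*.64,z); print(n,p, "in scene800",proj(S,p)/.64)
for n,u,v,z in(("flask",668,279,.14),("tip",400,167,.06),("beaker",140,245,.09)): print(n,ray(T,u*.64,v*.64,z))
a=cv2.resize(T["frame"][125:235,110:255,::-1],None,fx=3.7,fy=3.7,interpolation=cv2.INTER_CUBIC)
b=cv2.resize(S["frame"][170:280,250:395,::-1],None,fx=3.7,fy=3.7,interpolation=cv2.INTER_CUBIC)
cv2.imwrite("pics/crop1.png",cv2.resize(np.hstack([a,b]),None,fx=.74,fy=.74))
E
python3 m.py
```

```text
handle px ((180.62783813476562, 177.46536254882812), (55.267852783203125, 5.729758262634277), 13.448614120483398)
handle pts [[0.575, 0.269], [0.59, 0.265], [0.554, 0.117], [0.539, 0.12]] ctr [0.56451955 0.1927914 ]
side 0.015852002891933576 -12.23642916494132
side 0.15297208306104274 -103.49191350248668
tray [[0.507, 0.362], [0.693, 0.322], [0.619, 0.023], [0.436, 0.067]] [0.56382426 0.19362593] [np.float64(0.18988257701208597), np.float64(0.3075863951108314)]
bin [[0.628, -0.107], [0.634, -0.267], [0.46, -0.271], [0.454, -0.112]] [ 0.54414236 -0.18933316] [np.float64(0.16044541732557432), np.float64(0.17409949635065913)]
ball1 [0.59705509 0.0998416  0.1       ] in scene800 [452.33644519 334.01614198]
ball2 [0.49890075 0.1260222  0.1       ] in scene800 [478.26139999 298.73800684]
jar1 [0.63509002 0.27106226 0.135     ] in scene800 [545.01759849 366.25003254]
jar2 [0.53696788 0.29197614 0.135     ] in scene800 [565.17259328 325.46891028]
flask [ 0.56116234 -0.48441962  0.14      ]
tip [ 0.78354021 -0.0138273   0.06      ]
beaker [0.63001849 0.46248566 0.09      ]
```

View pics/crop1.png

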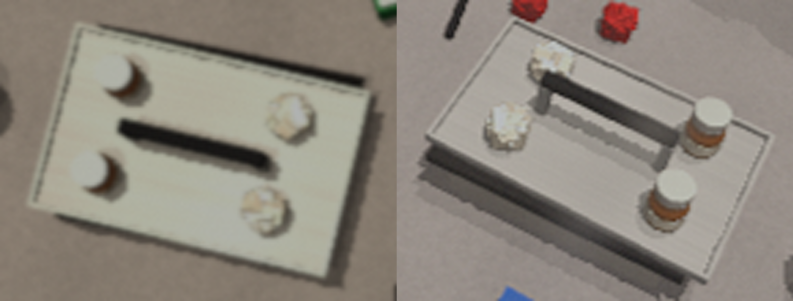

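The crop confirms it: two white crumpled balls at the tray's −y end, two amber jars with white caps at the +y end, and the red look-alikes on the bench. The handle measures 153 x 16 mm, which matches the spec, and the tray yaw is about −13.5°. Next I'll fix the bin centre from its rim corners and work out the first moves.

```bash
cat > d.py <<'E'
from h import *; import sys
a=[float(x) for x in sys.argv[1:]]
st=manip.sense(); M=R.from_quat(st["tool_rot"]).as_matrix()
print("tcp",st["tcp_pos"].round(4),"jaw az",np.degrees(np.arctan2(M[1,2],M[0,2])).round(2),"tooly",M[:,1].round(4),"gap",round(st["finger_gap"],3),"F",st["force"].round(2),"T",st["ft_torque"].round(3),"t",st["t"],"q6",st["q"][5].round(2))
for i in range(0,len(a),3): print("->",a[i:i+3],delta(a[i:i+3]).round(2))
E
python3 - <<'E'
from h import *
T=np.load("top.npy",allow_pickle=True).item()
P=np.array([ray(T,u*.64,v*.64,.12)[:2] for u,v in((457,246),(540,243),(543,328),(459,331))]);print(P.round(3).tolist(),P.mean(0),[np.linalg.norm(P[i]-P[i-1]).round(3) for i in range(4)])
E
python3 d.py .597 .1 .2 .499 .126 .2
```

```text
[[0.623, -0.117], [0.628, -0.265], [0.476, -0.268], [0.471, -0.119]] [ 0.54965691 -0.1920893 ] [np.float64(0.152), np.float64(0.148), np.float64(0.152), np.float64(0.149)]
tcp [0.2026 0.5905 0.2304] jaw az 71.05 tooly [-0.001  -0.0017 -1.    ] gap 1.002 F [-0.38  0.47  0.35] T [ 0.045 -0.077  0.024] t 0.1 q6 -0.18
-> [0.597, 0.1, 0.2] [ 53.23   3.09 -33.58]
-> [0.499, 0.126, 0.2] [ 43.12   3.09 -34.31]
```

```bash
python3 -m jog '[[[53.2,3,-33.6],-0.095],[[53.2,3,-33.6],-0.095],[[53.2,3,-33.6],-0.095],[[53.2,3,-33.6],-0.095],[[53.2,3,-33.6],-0.095],[[53.2,3,-33.6],-0.095],[[53.2,3,-33.6],-0.095],[[53.2,3,-33.6],-0.095],[[53.2,3,-33.6],-0.095],[[53.2,3,-33.6],-0.095],[[53.2,3,-33.6],-0.095],[[53.2,3,-33.6],-0.095],[[53.2,3,-33.6],-0.095],[[53.2,3,-33.6],-0.095],[[53.2,3,-33.6],-0.095],[[53.2,3,-33.6],-0.095],[[53.2,3,-33.6],-0.095],[[53.2,3,-33.6],-0.095],[[53.2,3,-33.6],-0.095],[[53.2,3,-33.6],-0.095]]' 8.5 30; python3 d.py .597 .1 .085
```

```text
t: 1.77
tcp_pos: [0.5955, 0.1021, 0.2013]
tool_rot: [-0.702, 0.083, -0.082, 0.702]
force: [0.0, 0.3, -0.1]
finger_gap: 0.994
tcp [0.5955 0.1021 0.2013] jaw az 76.61 tooly [-1.3e-03  3.0e-04 -1.0e+00] gap 0.994 F [ 0.01  0.34 -0.09] T [-0.052  0.037  0.024] t 1.7667 q6 -1.35
-> [0.597, 0.1, 0.085] [ 0.21 11.63 -0.17]
```

```bash
python3 -m jog '[[[0.2,3,-0.2],0],[[0.2,6,-0.2],0],[[0.2,9,-0.2],0],[[0.2,10.5,-0.2],0],[[0.2,11.6,-0.2],0],[[0.2,11.6,-0.2],0],[[0.2,11.6,-0.2],0]]' && python3 -m jog '[[[0,0,0],0],[[0,0,0],0],[[0,0,0],0],[[0,0,0],0],[[0,0,0],0],[[0,0,0],0],[[0,0,0],0],[[0,0,0],0],[[0,0,0],0],[[0,0,0],0]]' 0 25
python3 - <<'E'
from h import *
o=[]
for n,(x0,y0,x1,y1) in(("top",(110,115,265,235)),("scene",(240,140,395,260))):
    s=eyes.snapshot(n)["frame"][y0:y1,x0:x1,::-1]; o.append(cv2.resize(s,None,fx=2.55,fy=2.55,interpolation=cv2.INTER_CUBIC))
cv2.imwrite("pics/g1.png",np.hstack(o))
E
python3 d.py .597 .1 .085
```

```text
t: 2.35
tcp_pos: [0.5983, 0.099, 0.0855]
tool_rot: [-0.702, 0.083, -0.083, 0.702]
force: [0.7, 0.0, -0.0]
finger_gap: 0.997
t: 3.18
tcp_pos: [0.5994, 0.0982, 0.0871]
tool_rot: [-0.702, 0.082, -0.084, 0.702]
force: [-1.1, 0.5, 5.7]
finger_gap: 0.558
tcp [0.5994 0.0982 0.0871] jaw az 76.49 tooly [ 2.8e-03  1.0e-04 -1.0e+00] gap 0.56 F [-0.83 -0.05  4.82] T [0.068 0.121 0.015] t 3.2833 q6 -1.36
-> [0.597, 0.1, 0.085] [-0.28  0.21  0.12]
```

View pics/g1.png

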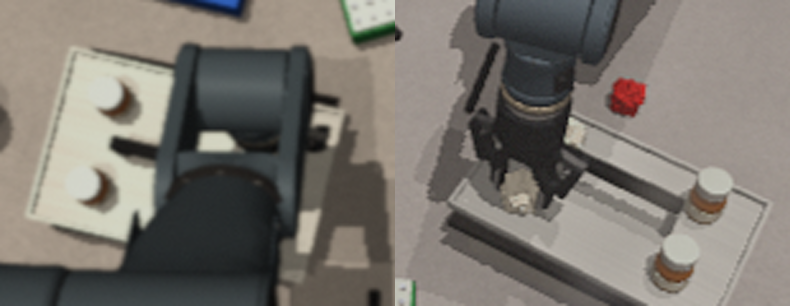

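The ball sits between the fingers (opening ~47 mm) and the jars are undisturbed. Next I'll lift it and carry it to the bin.

```bash
python3 -m jog '[[[0,-1,0],0],[[0,-3,0],0],[[0,-6,0],0],[[0,-9,0],0],[[0,-12,0],0],[[0,-15,0],0],[[0,-15,0],0],[[0,-15,0],0]]'; python3 d.py .56 -.192 .235 .56 -.192 .115
```

```text
t: 3.95
tcp_pos: [0.5998, 0.098, 0.2384]
tool_rot: [-0.702, 0.081, -0.085, 0.702]
force: [-0.3, -0.1, -0.7]
finger_gap: 0.553
tcp [0.5998 0.098  0.2384] jaw az 76.49 tooly [ 6.1e-03 -2.0e-04 -1.0e+00] gap 0.553 F [-0.26 -0.08 -0.7 ] T [-0.062  0.028 -0.012] t 3.95 q6 -1.36
-> [0.56, -0.192, 0.235] [  2.9    0.32 -29.13]
-> [0.56, -0.192, 0.115] [  2.83  12.32 -29.15]
```

```bash
python3 -m jog '[[[0.3,0,-3],0],[[0.6,0,-6],0],[[0.9,0,-9],0],[[1.2,0,-12],0],[[1.5,0,-15],0],[[1.8,0,-18],0],[[2.1,0,-21],0],[[2.4,0,-24],0],[[2.7,0,-27],0],[[2.9,0,-29.1],0],[[2.9,0,-29.1],0],[[2.9,3,-29.1],0],[[2.9,6,-29.1],0],[[2.9,9,-29.1],0],[[2.9,12.3,-29.1],0],[[2.9,12.3,-29.1],0],[[2.9,12.3,-29.1],0]]' && python3 -m jog '[[[0,0,0],0],[[0,0,0],0],[[0,0,0],0],[[0,0,0],0],[[0,0,0],0],[[0,0,0],0],[[0,0,0],0]]' 7 25 && python3 -m jog '[[[0,-4,0],0],[[0,-8,0],0],[[0,-12,0],0],[[0,-12,0],0],[[0,-12,0],0]]' 8.5; python3 d.py .499 .126 .2 .499 .126 .085
python3 - <<'E'
from h import *
o=[]
for n,(x0,y0,x1,y1) in(("top",(110,115,360,235)),("scene",(150,130,400,270))):
    s=eyes.snapshot(n)["frame"][y0:y1,x0:x1,::-1]; o.append(cv2.resize(s,None,fx=2.2,fy=2.2,interpolation=cv2.INTER_CUBIC))
cv2.imwrite("pics/g2.png",np.vstack(o))
E
```

```text
t: 5.37
tcp_pos: [0.5568, -0.1899, 0.1101]
tool_rot: [-0.701, 0.085, -0.081, 0.703]
force: [0.6, 0.6, 0.4]
finger_gap: 0.559
t: 5.95
tcp_pos: [0.5588, -0.1917, 0.1128]
tool_rot: [0.702, -0.083, 0.083, -0.702]
force: [0.1, 0.8, -0.4]
finger_gap: 0.816
t: 6.37
tcp_pos: [0.5603, -0.1925, 0.2354]
tool_rot: [0.703, -0.081, 0.085, -0.701]
force: [-0.8, 0.6, -1.1]
finger_gap: 0.998
tcp [ 0.5603 -0.1925  0.2354] jaw az 76.5 tooly [ 0.0061 -0.0035 -1.    ] gap 0.998 F [-0.82  0.65 -1.1 ] T [0.002 0.062 0.014] t 6.3667 q6 -1.85
-> [0.499, 0.126, 0.2] [-13.42   3.39  29.54]
-> [0.499, 0.126, 0.085] [-13.5   14.89  29.56]
```

View pics/g2.png

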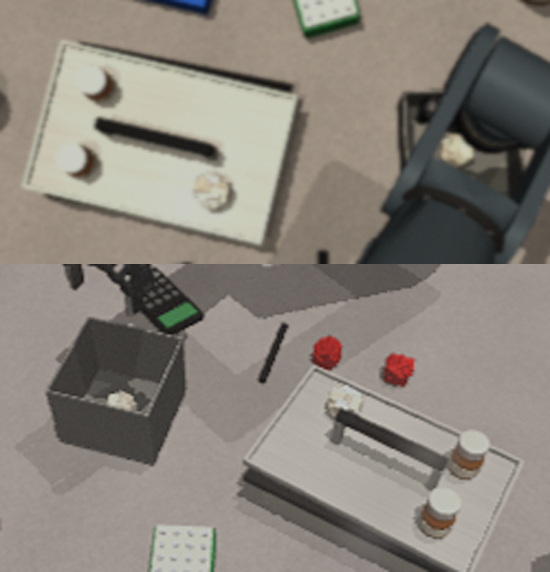

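Ball 1 lies in the bin (455,150 in the top crop), and the tray looks unmoved. Ball 2 is next. It is at (212,190) in the top crop, which is the position I measured.

```bash
python3 -m jog '[[[-13.4,3,29.5],0],[[-13.4,3,29.5],0],[[-13.4,3,29.5],0],[[-13.4,3,29.5],0],[[-13.4,3,29.5],0],[[-13.4,3,29.5],0],[[-13.4,3,29.5],0],[[-13.4,3,29.5],0],[[-13.4,3,29.5],0],[[-13.4,3,29.5],0],[[-13.4,3,29.5],0],[[-13.4,3,29.5],0]]' && python3 d.py .499 .126 .086
```

```text
t: 7.47
tcp_pos: [0.4974, 0.1254, 0.2016]
tool_rot: [0.702, -0.084, 0.083, -0.702]
force: [-0.5, -0.5, -0.2]
finger_gap: 0.992
tcp [0.4974 0.1254 0.2016] jaw az 76.41 tooly [-1.3e-03 -4.0e-04 -1.0e+00] gap 0.992 F [-0.55 -0.48 -0.17] T [-0.009 -0.009 -0.055] t 7.4667 q6 -1.3
-> [0.499, 0.126, 0.086] [ 0.16 11.56  0.11]
```

```bash
python3 -m jog '[[[0.1,3,0],0],[[0.1,6,0],0],[[0.1,9,0],0],[[0.1,10.5,0],0],[[0.1,11.6,0],0],[[0.1,11.6,0],0],[[0.1,11.6,0],0]]' && python3 -m jog '[[[0,0,0],0],[[0,0,0],0],[[0,0,0],0],[[0,0,0],0],[[0,0,0],0],[[0,0,0],0],[[0,0,0],0],[[0,0,0],0],[[0,0,0],0],[[0,0,0],0]]' 0 25 && python3 -m jog '[[[0,-1,0],0],[[0,-3,0],0],[[0,-6,0],0],[[0,-9,0],0],[[0,-12,0],0],[[0,-15,0],0],[[0,-15,0],0],[[0,-15,0],0]]'; python3 d.py .54 -.192 .235 .54 -.192 .12
```

```text
t: 8.05
tcp_pos: [0.4985, 0.1249, 0.0858]
tool_rot: [0.702, -0.084, 0.084, -0.702]
force: [0.0, 0.2, 0.2]
finger_gap: 0.995
t: 8.88
tcp_pos: [0.4991, 0.1266, 0.0878]
tool_rot: [-0.702, 0.082, -0.084, 0.702]
force: [0.3, 0.3, 5.9]
finger_gap: 0.51
t: 9.55
tcp_pos: [0.4994, 0.1264, 0.239]
tool_rot: [-0.702, 0.081, -0.085, 0.702]
force: [-0.1, -0.0, -0.5]
finger_gap: 0.509
tcp [0.4994 0.1264 0.239 ] jaw az 76.51 tooly [ 5.9e-03  1.0e-04 -1.0e+00] gap 0.509 F [-0.07 -0.02 -0.52] T [-0.045  0.043  0.033] t 9.55 q6 -1.3
-> [0.54, -0.192, 0.235] [ 11.38   0.42 -30.02]
-> [0.54, -0.192, 0.12] [ 11.31  11.92 -30.03]
```

```bash
python3 -m jog '[[[1.2,0,-3],0],[[2.3,0,-6],0],[[3.4,0,-9],0],[[4.6,0,-12],0],[[5.7,0,-15],0],[[6.8,0,-18],0],[[8,0,-21],0],[[9.1,0,-24],0],[[10.3,0,-27],0],[[11.4,0,-30],0],[[11.4,0,-30],0],[[11.4,3,-30],0],[[11.4,6,-30],0],[[11.4,9,-30],0],[[11.4,11.9,-30],0],[[11.4,11.9,-30],0],[[11.4,11.9,-30],0]]' && python3 -m jog '[[[0,0,0],0],[[0,0,0],0],[[0,0,0],0],[[0,0,0],0],[[0,0,0],0],[[0,0,0],0],[[0,0,0],0]]' 7 25 && python3 -m jog '[[[0,-4,0],0],[[0,-8,0],0],[[0,-12,0],0],[[0,-12,0],0],[[0,-12,0],0]]' 8.5; python3 d.py .569 .2115 .22
python3 - <<'E'
from h import *
o=[]
for n,(x0,y0,x1,y1) in(("top",(110,115,360,235)),("scene",(150,130,400,270))):
    s=eyes.snapshot(n)
    if n=="top":
        T=s; m=np.zeros((384,512),np.uint8); g=s["frame"]; m[160:195,145:218]=(g.max(2)<60)[160:195,145:218]
        c=max(cv2.findContours(m,0,cv2.CHAIN_APPROX_NONE)[0],key=cv2.contourArea); b=cv2.boxPoints(cv2.minAreaRect(c))
        P=np.array([ray(s,*p,.138)[:2] for p in b]); print(P.round(3).tolist(),P.mean(0))
    s=s["frame"][y0:y1,x0:x1,::-1]; o.append(cv2.resize(s,None,fx=2.2,fy=2.2,interpolation=cv2.INTER_CUBIC))
cv2.imwrite("pics/g3.png",np.vstack(o))
E
```

```text
t: 10.97
tcp_pos: [0.5371, -0.1907, 0.1153]
tool_rot: [-0.701, 0.085, -0.081, 0.703]
force: [0.5, 0.0, -0.1]
finger_gap: 0.512
t: 11.55
tcp_pos: [0.5392, -0.1921, 0.1178]
tool_rot: [0.702, -0.083, 0.083, -0.702]
force: [-0.5, -0.1, -0.9]
finger_gap: 0.821
t: 11.97
tcp_pos: [0.5406, -0.1929, 0.2403]
tool_rot: [0.703, -0.081, 0.085, -0.701]
force: [-1.0, -0.1, -0.7]
finger_gap: 0.997
tcp [ 0.5406 -0.1929  0.2403] jaw az 76.49 tooly [ 0.006  -0.0036 -1.    ] gap 0.997 F [-1.05 -0.09 -0.66] T [0.057 0.087 0.001] t 11.9667 q6 -1.87
-> [0.569, 0.2115, 0.22] [-6.7   1.9  39.99]
[[0.575, 0.269], [0.59, 0.266], [0.554, 0.117], [0.539, 0.12]] [0.56426279 0.19284845]
```

View pics/g3.png

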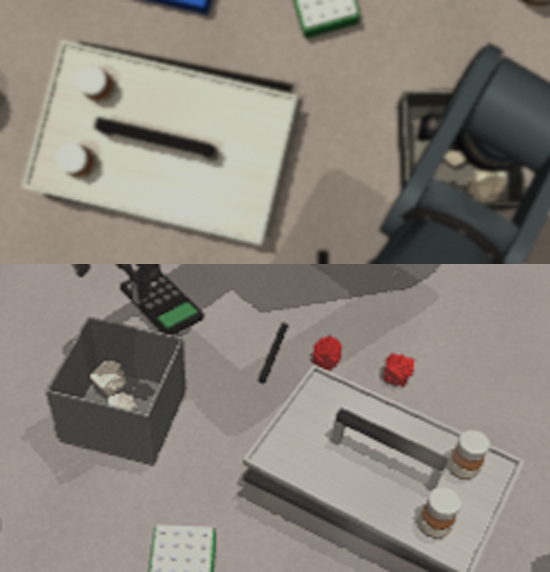

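Both balls lie in the bin, at (108,378) and (122,402) in the scene crop. The handle hasn't moved. I'll turn the jaws across the bar and go above the combined centre of mass, about 19 mm towards the jars.

```bash
python3 -m jog '[[[-6.7,1.9,40],1.571],[[-6.7,1.9,40],1.571],[[-6.7,1.9,40],1.571],[[-6.7,1.9,40],1.571],[[-6.7,1.9,40],1.571],[[-6.7,1.9,40],1.571],[[-6.7,1.9,40],1.571],[[-6.7,1.9,40],1.571],[[-6.7,1.9,40],1.571],[[-6.7,1.9,40],1.571],[[-6.7,1.9,40],1.571],[[-6.7,1.9,40],1.571],[[-6.7,1.9,40],1.571],[[-6.7,1.9,40],1.571],[[-6.7,1.9,40],1.571],[[-6.7,1.9,40],1.571],[[-6.7,1.9,40],1.571]]'; python3 d.py .5688 .2113 .15 .5688 .2113 .111
```

```text
t: 13.48
tcp_pos: [0.5667, 0.2123, 0.217]
tool_rot: [-0.439, 0.556, -0.555, 0.437]
force: [0.6, -0.2, 0.7]
finger_gap: 0.994
tcp [0.5667 0.2123 0.217 ] jaw az -13.48 tooly [-2.6e-03 -5.0e-04 -1.0e+00] gap 0.994 F [ 0.55 -0.22  0.73] T [-0.017 -0.     0.015] t 13.4833 q6 0.41
-> [0.5688, 0.2113, 0.15] [0.04 6.7  0.25]
-> [0.5688, 0.2113, 0.111] [ 0.03 10.6   0.26]
```

```bash
python3 -m jog '[[[0,3,0.2],0],[[0,6,0.2],0],[[0,8,0.2],0],[[0,9.5,0.2],0],[[0,10.6,0.2],0],[[0,10.6,0.2],0],[[0,10.6,0.2],0],[[0,10.6,0.2],0]]' && python3 d.py .5688 .2113 .111 && python3 -m jog '[[[0,0,0],0],[[0,0,0],0],[[0,0,0],0],[[0,0,0],0],[[0,0,0],0],[[0,0,0],0],[[0,0,0],0],[[0,0,0],0],[[0,0,0],0],[[0,0,0],0],[[0,0,0],0],[[0,0,0],0],[[0,0,0],0],[[0,0,0],0]]' 0 60;  python3 d.py .5688 .2113 .111
```

```text
t: 14.15
tcp_pos: [0.5701, 0.2122, 0.1132]
tool_rot: [0.437, -0.555, 0.556, -0.438]
force: [-0.0, -1.0, 0.3]
finger_gap: 0.998
tcp [0.5701 0.2122 0.1132] jaw az -13.52 tooly [ 1.9e-03  4.0e-04 -1.0e+00] gap 0.998 F [-0.05 -1.    0.3 ] T [-0.012  0.006 -0.015] t 14.15 q6 0.41
-> [0.5688, 0.2113, 0.111] [ 0.12  0.22 -0.11]
t: 15.32
tcp_pos: [0.5706, 0.2121, 0.1131]
tool_rot: [0.437, -0.555, 0.556, -0.439]
force: [2.8, -0.5, 5.6]
finger_gap: 0.176
tcp [0.5706 0.2121 0.1131] jaw az -13.52 tooly [ 3.1e-03  2.0e-04 -1.0e+00] gap 0.176 F [ 2.79 -0.45  5.58] T [-0.15  -0.387  0.12 ] t 15.3167 q6 0.41
-> [0.5688, 0.2113, 0.111] [ 0.12  0.21 -0.16]
```

The bar is gripped (opening ≈15 mm). I'll increase the grip force and lift slowly a little to check the balance.

```bash
python3 -m jog '[[[0,0,0],0],[[0,0,0],0],[[0,0,0],0],[[0,-0.1,0],0],[[0,-0.2,0],0],[[0,-0.4,0],0],[[0,-0.6,0],0],[[0,-0.8,0],0],[[0,-1,0],0],[[0,-1.2,0],0],[[0,-1.4,0],0],[[0,-1.5,0],0],[[0,-1.5,0],0],[[0,-1.5,0],0],[[0,-1.5,0],0]]' 0 100;  python3 d.py
cat > l.py <<'E'
from h import *; import sys
s=eyes.snapshot("scene"); f=s["frame"][120:290,230:410,::-1]
cv2.imwrite(sys.argv[1],cv2.resize(f,None,fx=3.4,fy=3.4,interpolation=cv2.INTER_CUBIC))
E
python3 l.py pics/l1.png
```

```text
t: 16.57
tcp_pos: [0.5692, 0.2121, 0.1273]
tool_rot: [-0.438, 0.555, -0.555, 0.438]
force: [-0.8, 0.1, -6.4]
finger_gap: 0.167
tcp [0.5692 0.2121 0.1273] jaw az -13.52 tooly [-2.e-04 -0.e+00 -1.e+00] gap 0.167 F [-0.78  0.14 -6.43] T [-0.074  0.059  0.02 ] t 16.5667 q6 0.41
```

View pics/l1.png

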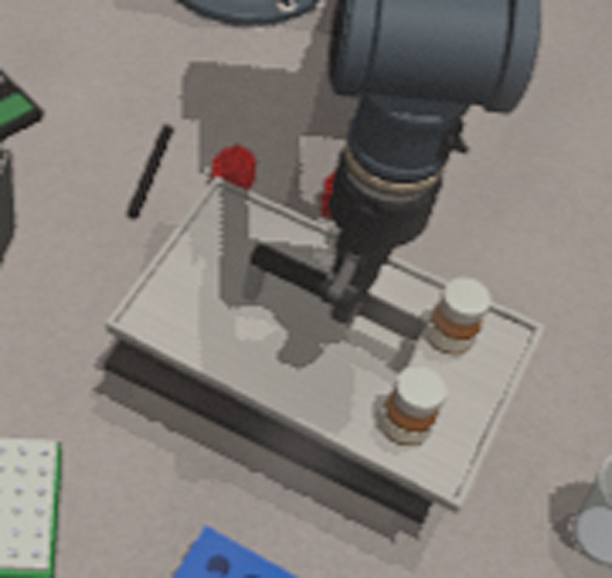

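The tray hangs level (6.4 N, moment under 0.1 N m), and both jars are standing. I'll lift the rest of the way gently.

```bash
python3 -m jog '[[[0,-0.2,0],0],[[0,-0.5,0],0],[[0,-1,0],0],[[0,-1.6,0],0],[[0,-2.3,0],0],[[0,-3,0],0],[[0,-3.7,0],0],[[0,-4.4,0],0],[[0,-5.1,0],0],[[0,-5.8,0],0],[[0,-6.5,0],0],[[0,-7.2,0],0],[[0,-7.9,0],0],[[0,-8.5,0],0],[[0,-9,0],0],[[0,-9.3,0],0],[[0,-9.5,0],0],[[0,-9.5,0],0],[[0,-9.5,0],0],[[0,-9.5,0],0]]' && python3 -m jog '[[[0,0,0],0],[[0,0,0],0],[[0,0,0],0],[[0,0,0],0],[[0,0,0],0],[[0,0,0],0],[[0,0,0],0],[[0,0,0],0]]';  python3 d.py; python3 l.py pics/l2.png
python3 - <<'E'
from h import *
T=eyes.snapshot("top"); S=eyes.snapshot("scene")
for n,s in(("top",T),("scene",S)):
    K,M,t=cam(s)
    cv2.imwrite(f"pics/{n}9.png",s["frame"][:,:,::-1]); np.save(n+"9.npy",s,allow_pickle=True)
# expected tray rim corners if level at lift .11
a=np.radians(-13.5); c=np.array([.5643,.1928]); z=.07+.012+manip.sense()["tcp_pos"][2]-.1131
for x,y in((1,1),(1,-1),(-1,-1),(-1,1)):
    p=[c[0]+.1*x*np.cos(a)-.16*y*np.sin(a),c[1]+.1*x*np.sin(a)+.16*y*np.cos(a),z]
    u=proj(S,p); print(x,y,u.round(1),"crop",((u-[230,120])*3.4).round(0))
E
```

```text
t: 18.28
tcp_pos: [0.569, 0.212, 0.2219]
tool_rot: [-0.438, 0.556, -0.555, 0.437]
force: [-0.1, -0.4, -5.4]
finger_gap: 0.166
t: 18.95
tcp_pos: [0.5693, 0.2121, 0.2223]
tool_rot: [0.438, -0.555, 0.555, -0.438]
force: [0.1, 0.3, -5.5]
finger_gap: 0.164
tcp [0.5693 0.2121 0.2223] jaw az -13.52 tooly [ 0.  0. -1.] gap 0.164 F [ 0.11  0.29 -5.55] T [-0.093  0.005 -0.045] t 18.95 q6 0.41
1 1 [372.1 249.8] crop [483. 441.]
1 -1 [259.1 193.8] crop [ 99. 251.]
-1 -1 [293.9 149.9] crop [217. 102.]
-1 1 [398.1 194.7] crop [571. 254.]
```

View pics/l2.png

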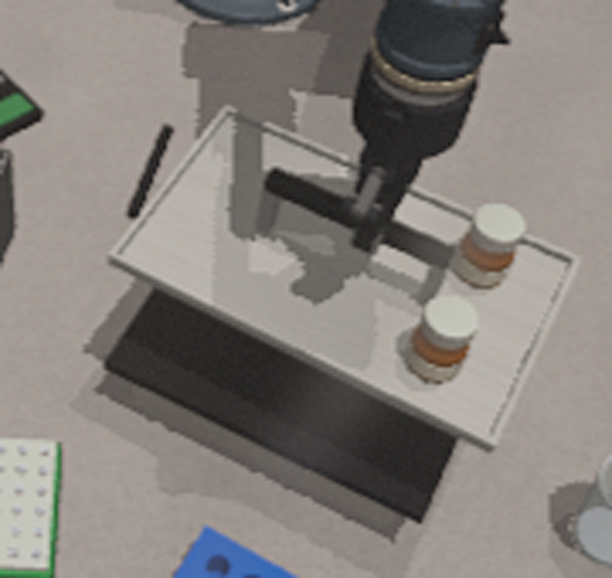

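The tray is up 10.9 cm. Its corners in the crop, (492,446), (112,261), (228,108) and (578,261), match a level projection apart from a uniform shift of about 3 camera px. The differences between corners are at most about 1 px, or 0.01 rad. Both jars are standing, so I'm handing in.

```bash
python3 -c "
from h import *
print(workorder.sign_off())"; python3 d.py
```

```text
the job is handed in; nothing more can be done
None
the job is handed in; nothing more can be done
```

Both paper balls are in the waste bin, and the tray, with both jars on it, is held about 11 cm above the shaker. I handed the job in at about t = 19 s of the 64 s allowed; the hand-in gives no verdict.

- **Paper balls:** I put the two white balls in the bin while the tray still stood on the shaker, and the picture showed both lying inside. I left the two red look-alikes on the bench alone.
- **Lift:** I gripped the handle about 19 mm towards the jars to balance the load, with a grip of 100 N, and raised the tray 10.9 cm. The measured load was 5.5 to 6.4 N, with a moment of at most 0.1 N m.
- **Level and still:** in the last picture both jars stand upright. The four tray corners fit a level tray to about 0.01 rad, and the tool position was steady between the last two readings.
- **What disagreed:** all four corners sat about 3 camera pixels from where I predicted, by nearly the same amount. That points to a small height or calibration offset rather than tilt.
- **Not checked:** I did not measure the bench bystanders again after the lift. The marker, calculator, tip box and beaker showed no visible shift where they appear in the pictures, but the flask was not in any of the later crops.

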